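# Start and close the threaded cap of a filter housing

### The arm

A 6-joint arm with a two-finger parallel gripper is mounted at the origin on a cart in front of the work surface, level with it; the furniture and walls round the work are solid. World frame = base frame: x ahead of the robot, y to its left, z up, the work surface at z = 0. Lengths are in mm, angles in degrees, forces in N, time in s.
With the tool pointing down it reaches from about 350 to 850 mm from the base axis. Payload 8.1 kg.
Tool frame: the origin (TCP) lies at the very end of the fingers, on their centre line; the grasp point (between the pads) lies 19 mm behind it (r.grip_point_offset is the distance from the TCP to the grasp point, in mm); z points along the fingers, y is the line along which they close (so a half turn about z gives the same grasp; the last joint's range is limited). The gripper opens to 85 mm and grips with 20 to 120 N. Pads are 22 mm wide; open, the fingers measure 114 mm over their backs; the gripper's body (76 mm by 85 mm) begins 54 mm behind the grasp point. The pads swing forward as they close: fully open they stand 13 mm farther back than shut.
Start: joints at [71.941, 7.471, 85.268, -0, 87.261, -4.893], TCP at [136.647, 584.237, 231.292] pointing down, gripper open.
Joint ranges: [-169.43, 169.43], [-51.17, 129.36], [1.28, 143.12], [-76.62, 256.62], [0, 156.53], [-152.29, 152.29]. Speed limits (degrees/s): [136.94, 136.94, 159.86, 180, 180, 180].

### API

Orientations are given as [roll, pitch, yaw] about the fixed x, y, z axes, in that order (R = Rz(yaw) Ry(pitch) Rx(roll)).
In Python, from bench import status, eyes, r gives the robot as it stands.
- The arm moves only by the shell command python3 -m handwheel 'ROWS' [FORCE]. ROWS is a JSON object whose one key "series" holds a list that holds one entry, the list of rows, each a list of 7 numbers: the shift along the tool's x, y, z in cm, then the turn, a rotation vector about the tool's x, y, z in rad, then the opening, from 0 (shut) to 1 (fully open). In form: {"series": [[[tx, ty, tz, rx, ry, rz, claw], ...]]}. A call has 1 to 12 rows; each row is the pose to reach, as a shift and turn from the pose commanded when the call began, along the tool's axes at that moment; what a row does not reach only later rows make up. A row lasts 1/8 s, in which the tool goes at most 62.5 mm and 10.7 degrees, less where a joint would pass 70% of its speed; a pose out of reach is approached as far as the arm can. A call with a gripper value outside its range is refused whole. The fingers move at their own pace and stop on an object; FORCE is the grip in N (left out, the last holds). Time passes only in rows, so rows that repeat a pose let the fingers close. It gives the time, the measured TCP pose, the force, the opening and the grip force at its end, in the units of the state.
- status.sense(): the state, without advancing time (a new reading comes with each control period).
- eyes.snapshot(name): name is "scene" or "top" or "wrist"; returns a dict with "img" (420x560x3 uint8, red, green, blue), "mtx" (3x3 intrinsics, pixels), "k1" (the pictures are not rectified: a ray, as slopes to the right and down, at radius r is drawn at 1 + k1 r^2 times it, then the intrinsics apply), "R" (3x3) and "t" (3): a world point X has camera coordinates R X + t. Camera axes: x right, y down, z forward; pixel columns grow to the right and rows downward; lengths in mm; the calibration is good to about 2 mm. A picture is of the moment at which its call begins. There is no depth.
- r.hand_in(): hands the job in; it is judged then, once.
The state is a dict: "time": time; "joint_pos": joint angles; "qd": joint speeds; "joint_efforts": joint torques, N m; "tool_pos": TCP position; "tcp_rot": TCP orientation; "ft_force": force on the tool from outside, world axes, zero at the start; "wrist_torque": the same for the moment, N m; "finger_gap": finger opening in mm; "grip_force": force on a finger pad.
Only numpy, scipy, OpenCV 4.12 (cv2) and the standard library are available. Lean on these libraries where they do the work, as an engineer would, in place of code of your own. Each camera call takes 0.05 s, during which the arm holds its last target. There are 200 camera calls.

### The job

The black wing-grip cap sits loose on top of the steel filter housing, not yet in its thread. Without lifting it off, turn it backwards (counter-clockwise seen from above) until you feel it drop into the thread start, then turn it forwards (clockwise) until it is fully home at its stop. Be gentle, never force it against a stop in either direction; let go of it at the end and leave the other things on the bench where they are.

Things in the scene. Friction and masses are not known exactly. Their poses are not given: they have to be found in the camera images.
- housing: Steel filter housing, fixed: 110x110x8 mm base plate, 82 mm wide canister, 80 mm high in all, threaded neck on top under the cap. Origin: centre of the plate's underside; z up, on the neck's axis. The thread's angle is unknown: it differs each time, whichever way the housing faces. A spring button on the neck pushes the cap up with 3 to 7 N once the cap has dropped.
- cap: Black cap, 59 mm across, 32 mm high, with an upright wing on top (46 long, 12 thick, 26 high; total 58 mm). Origin: centre of the skirt's lower rim; x along the wing, z up on its axis. It starts loose with its rim 14 mm above the housing's top, its lugs on the thread's ridges; at the thread start the rim falls to 5 mm; fully home it is at 2 mm. It turns on the housing's axis.
- wing_top (a point): Centre of the wing's top edge, 58 mm above the cap's rim. Seen from above: backwards (counter-clockwise) 0.3 to 1.4 rad brings the drop, a hard stop follows 0.24 rad later; forwards, the hard home stop comes 1.35 to 1.6 rad after the drop. Turning it forwards before the drop jams. Turning needs under 0.2 N m; at a hard stop the torque climbs at once: stay under 0.5 N m. It holds when let go.
- cassette: Off-white round filter cassette, 49 mm across, 33 mm high, loose on the bench; leave alone. Origin at the centre of its underside.
- eye_loupe: Black eye loupe, 36 mm across, 36 mm high, loose on the bench; leave alone. Origin at the centre of its underside.
- dish: Round steel parts dish, 75 mm across, 20 mm high, loose on the bench; leave alone. Origin at the centre of its underside.
Not all that is in view belongs to the job. What is meant by the cap is not orange, pink or purple, and is the smaller of those in its own colour.

How it is judged:
By the outcome, as a careful person would: the job done as asked, in the order asked, and still so for the second after the job is handed in, with the robot touching nothing.
It also fails if it takes over 64 s, if anything falls off the work surface, if the arm or the gripper's body presses on something with over 40 N, if the wrist force passes 120 N, or if a joint passes its speed limit or range.

## Working session

There is one attempt and no reset: what is moved stays moved. The work goes in short steps, Python scripts to look and compute and a shell command to move; the robot and the scene stay as the last step left them, time stands still between calls to the robot, and variables do not carry over. Pictures are saved under pics/ and viewed, at most 10 in all, crops included, and the job is handed in when it is done.

```bash
mkdir -p pics; ls; python3 - <<'E'
from bench import status, eyes, r
import cv2,pickle
S={}
for n in ("scene","top"):
    s=eyes.snapshot(n);S[n]=s
    cv2.imwrite(f"pics/{n}0.png",s["img"][...,::-1])
    print(n,s["mtx"],s["k1"],s["R"],s["t"])
pickle.dump(S,open("s0.pkl","wb"))
print(status.sense(), r.grip_point_offset)
E
```

```text
pics
scene [[485.48125329   0.         274.64679297]
 [  0.         485.48125329 215.45477928]
 [  0.           0.           1.        ]] -0.10418576925588645 [[ 0.81108591 -0.58489929  0.00569759]
 [-0.41315172 -0.57976267 -0.70226839]
 [ 0.41405954  0.56724603 -0.71188949]] [-413.63337325  302.91505404  959.87335426]
top [[518.05523618   0.         277.57956957]
 [  0.         518.05523618 214.24961042]
 [  0.           0.           1.        ]] 0.01572167785744104 [[ 0.15776034 -0.98746042  0.00579553]
 [-0.96138917 -0.15492996 -0.22743696]
 [ 0.2254829   0.03030877 -0.97377556]] [ -53.50076381  567.57199713 1034.76369033]
{'time': 0.1, 'joint_pos': array([ 7.19396026e+01,  7.51124839e+00,  8.53226364e+01, -7.69970619e-04,
        8.72639533e+01, -4.88969802e+00]), 'qd': array([ 0.04642872, -0.1656768 , -0.09656423, -0.03230235,  0.00154616,
        0.13069726]), 'joint_efforts': array([ 1.22466241e-03, -5.70951355e+01, -5.01942837e+01, -7.62806872e-05,
        7.93483778e-03,  1.05896779e-04]), 'tool_pos': array([136.50301878, 583.74628644, 230.3483485 ]), 'tcp_rot': array([-1.79902452e+02, -7.57327127e-03,  1.66829332e+02]), 'ft_force': array([-0.06653717,  0.08294348,  0.18528264]), 'wrist_torque': array([-0.03454055,  0.02924046,  0.00108705]), 'grip_force': 0.0, 'finger_gap': 85.59942062939572} 18.700000000000003
```

View pics/scene0.png

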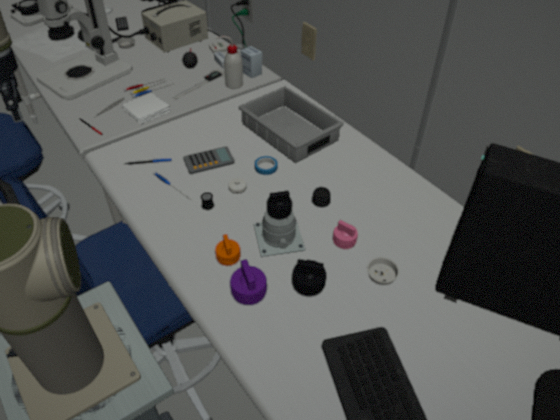

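View pics/top0.png

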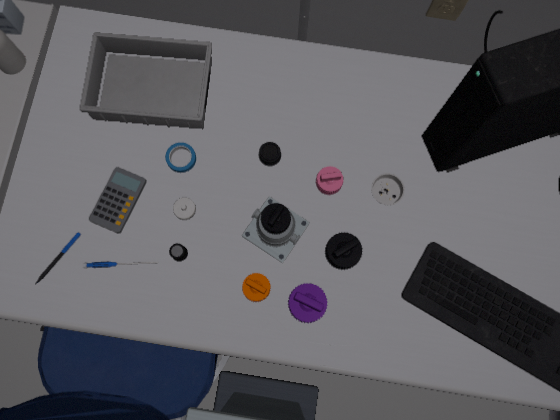

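The scene view shows a black cap on the housing at (280,203) and another at (309,277). In the top view these are (277,218) and (344,251). The one on the housing is smaller, so it fits the description; the orange, pink and purple ones are decoys. I'll confirm in an enlarged crop.

```bash
cat > h.py <<'E'
import numpy as np,cv2
def und(s,p):
    k=s["k1"];d=np.array([k,0,0,0,0.])
    return cv2.undistortPoints(np.array([[p]],float),s["mtx"],d)[0,0]
def ray(s,p):
    x=und(s,p);R=np.array(s["R"]);t=np.array(s["t"])
    return -R.T@t, R.T@np.array([x[0],x[1],1])
def atz(s,p,z):
    c,d=ray(s,p);return c+d*(z-c[2])/d[2]
def proj(s,X):
    q,_=cv2.projectPoints(np.array(X,float).reshape(-1,1,3),cv2.Rodrigues(np.array(s["R"]))[0],np.array(s["t"],float),s["mtx"],np.array([s["k1"],0,0,0,0.]));return q[:,0]
E
python3 - <<'E'
import pickle,cv2,numpy as np
from h import *
S=pickle.load(open("s0.pkl","rb"))
a=S["top"]["img"][170:290,230:370];b=S["scene"]["img"][170:290,230:350]
g=lambda i:np.clip(255*(i/255.)**.5,0,255).astype(np.uint8)
A=cv2.resize(g(a),None,fx=5,fy=5,interpolation=cv2.INTER_CUBIC)
cv2.imwrite("pics/tc.png",A[...,::-1])
B=cv2.resize(g(b),None,fx=5,fy=5,interpolation=cv2.INTER_CUBIC)
cv2.imwrite("pics/sc.png",B[...,::-1])
E
```

```text
(no output)
```

View pics/tc.png

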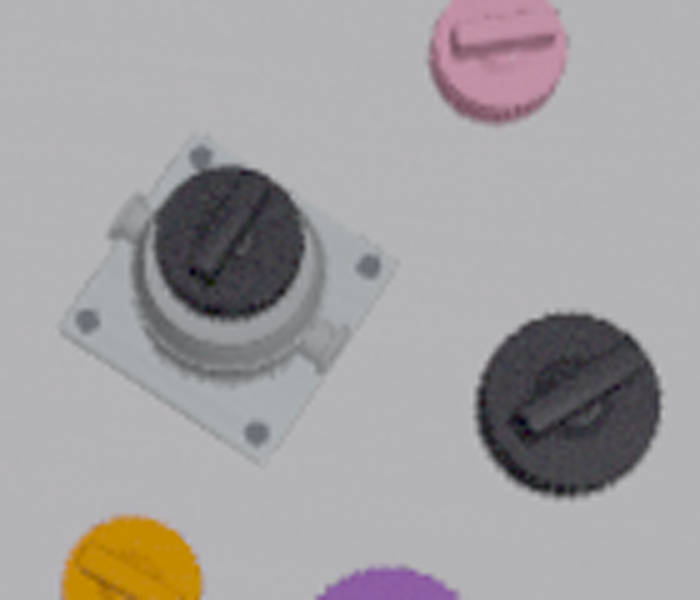

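View pics/sc.png

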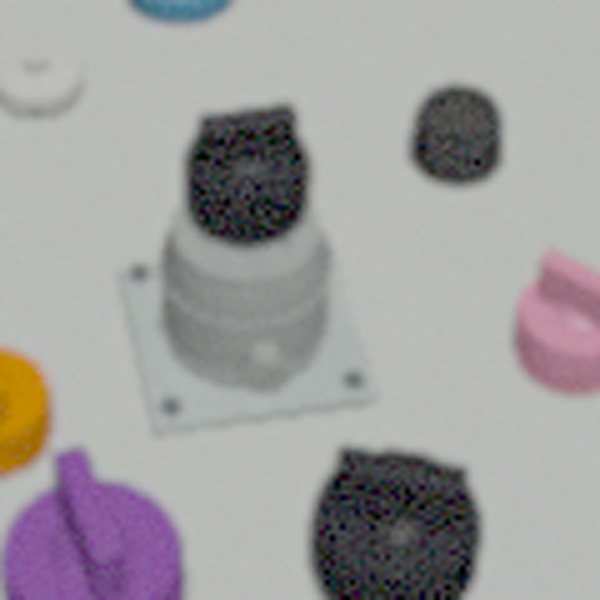

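The crop confirms it: the smaller black cap is on the housing, with its skirt centred at crop (230,242) and the wing running from about (203,272) to (258,183). The black cap at crop (570,405) is larger and sits on the bench.

```bash
cat > m.py <<'E'
import pickle,cv2,numpy as np
from h import *
S=pickle.load(open("s0.pkl","rb"));T=S["top"];C=S["scene"]
f=lambda p,o:((p[0]+.5)/5-.5+o[0],(p[1]+.5)/5-.5+o[1])
t=(230,170);s=(230,170)
P=np.array([atz(T,f(p,t),8) for p in [(198,133),(400,263),(263,465),(60,328)]])
print(P,P.mean(0),np.linalg.norm(P-np.roll(P,1,0),axis=1))
P2=np.array([atz(C,f(p,s),8) for p in [(118,275),(335,245),(378,400),(155,433)]])
print(P2,P2.mean(0))
print("skirt",atz(T,f((230,242),t),124))
w=np.array([atz(T,f(p,t),152) for p in [(203,270),(258,183)]]);print("wing",w,w.mean(0),np.linalg.norm(w[1]-w[0]),np.degrees(np.arctan2(*(w[1]-w[0])[1::-1])))
w=np.array([atz(C,f(p,s),152) for p in [(203,118),(294,108)]]);print("wing scene",w,w.mean(0),np.linalg.norm(w[1]-w[0]),np.degrees(np.arctan2(*(w[1]-w[0])[1::-1])))
for n,p,z in [("bigcap",(570,405),32),("pink",(500,60),30)]: print(n,atz(T,f(p,t),z))
print("loupe",atz(T,(270,153),36))
E
python3 m.py
```

```text
[[620.49468111  64.14482355   8.        ]
 [575.58808107 -34.51097624   8.        ]
 [476.43687569  11.73633597   8.        ]
 [522.44488879 110.07669774   8.        ]] [548.74113167  37.86172025   8.        ] [108.27510721 108.39543145 109.4064688  108.5705486 ]
[[517.91324725 103.82063078   8.        ]
 [620.26581822  56.87958586   8.        ]
 [573.43800485 -37.93405117   8.        ]
 [474.15879076   7.58459368   8.        ]] [546.44396527  32.58768979   8.        ]
skirt [547.09226055  37.97186063 124.        ]
wing [[528.14661456  45.62029554 152.        ]
 [565.99003657  29.95126856 152.        ]] [547.06832557  37.78578205 152.        ] 40.95904047176663 -22.49194636594082
wing scene [[530.50779994  47.15382781 152.        ]
 [568.09006334  28.62253394 152.        ]] [549.29893164  37.88818087 152.        ] 41.902689352419856 -26.24726841705055
bigcap [ 519.82306551 -115.09459757   32.        ]
pink [669.32244257 -64.44762695  30.        ]
loupe [712.38205444  77.06696409  36.        ]
```

Both views agree: the axis is at about (548, 37.5) and the wing lies at about -24° (mod 180). That is within reach, and the measured wing and plate sizes match those given. I'll move above it with tool yaw at about 155.5°, which leaves room on joint 6.

```bash
python3 -m handwheel '{"series": [[[-8,-6.7,0,0,0,0.03,1],[-13,-10.9,0,0,0,0.06,1],[-18,-15,0,0,0,0.1,1],[-23,-19.2,0,0,0,0.1,1],[-28,-23.4,0,0,0,0.15,1],[-33,-27.6,0,0,0,0.15,1],[-38,-31.8,0,0,0,0.2,1],[-43,-36,0,0,0,0.2,1],[-48,-40.1,0,0,0,0.2,1],[-52.5,-43.9,0,0,0,0.2,1],[-52.5,-43.9,0,0,0,0.2,1],[-52.5,-43.9,0,0,0,0.2,1]]]}'
python3 - <<'E'
from bench import status, eyes, r
import cv2,pickle
from h import *
s=eyes.snapshot("wrist");pickle.dump(s,open("w1.pkl","wb"))
i=(255*(s["img"]/255.)**.6).astype(np.uint8)
cv2.imwrite("pics/w1.png",i[...,::-1])
st=status.sense();print(st["tool_pos"],st["tcp_rot"],st["joint_pos"],st["time"],st["ft_force"])
print(proj(s,[[548,37.5,152],[548,37.5,80]]),-np.array(s["R"]).T@s["t"])
E
```

```text
time: 1.6
tool_pos: [549.0, 33.5, 230.2]
tcp_rot: [-179.9, -0.1, 155.1]
ft_force: [-0.4, 0.3, -1.2]
finger_gap: 85.4
grip_force: 0.0
[548.05038898  35.44888638 230.25468832] [-1.79958561e+02 -1.01919715e-01  1.55182762e+02] [-1.64979148e+00 -2.54277436e-01  9.34278559e+01  2.00302249e-03
  8.69364251e+01 -6.68326992e+01] 1.65 [-0.99996786  1.33508789  0.45984843]
[[284.63413491 214.82315368]
 [284.02675082 191.04982946]] [485.34736137  64.51613199 373.61098815]
```

View pics/w1.png

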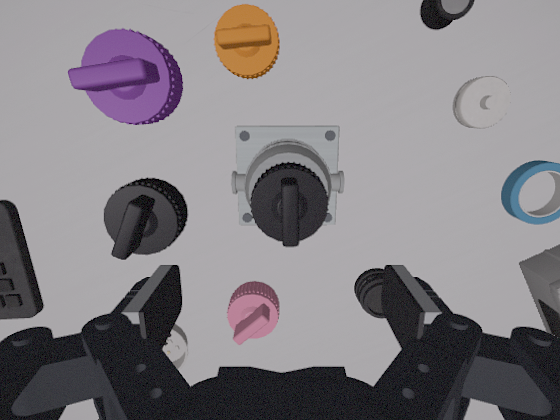

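The wrist picture shows the cap's wing running from about (290,180) to (291,241), nearly aligned with tool x. The plate's corners are at (236,126) and (339,126), and the fingers straddle the picture's lower half.

```bash
python3 - <<'E'
import pickle
from h import *
s=pickle.load(open("w1.pkl","rb"))
w=np.array([atz(s,p,152) for p in [(289.5,180),(290.5,243)]]);print(w,w.mean(0),np.linalg.norm(w[1]-w[0]),np.degrees(np.arctan2(*(w[1]-w[0])[1::-1])))
print(atz(s,(289.5,202),126))
print(proj(s,[[548,37.5,152],[548+21*.91,37.5-21*.42,152],[548-21*.91,37.5+21*.42,152]]))
i=(255*(s["img"]/255.)**.45).astype(np.uint8)[150:260,230:350]
cv2.imwrite("pics/w1c.png",cv2.resize(i,None,fx=5,fy=5,interpolation=cv2.INTER_CUBIC)[...,::-1])
E
```

```text
[[527.31711029  50.59232768 152.        ]
 [568.55861227  32.57322226 152.        ]] [547.93786128  41.58277497 152.        ] 45.00610676393829 -23.601325523844668
[547.65989676  41.93450381 126.        ]
[[284.63413491 214.82315368]
 [284.60894107 243.42492278]
 [284.66190673 184.74623957]]
```

View pics/w1c.png

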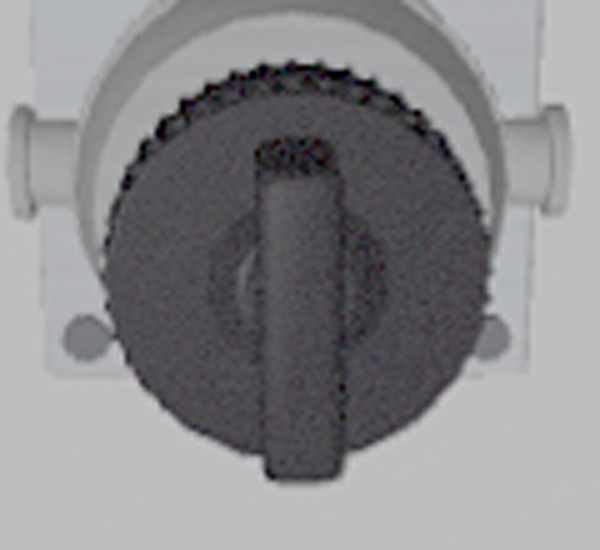

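The arm was still settling when I took that picture, so I'll measure again now that it is still.

```bash
python3 -m handwheel '{"series": [[[0,0,0,0,0,0,1],[0,0,0,0,0,0,1]]]}'; python3 - <<'E'
from bench import status, eyes, r
import pickle
from h import *
s=eyes.snapshot("wrist");pickle.dump(s,open("w2.pkl","wb"))
a=pickle.load(open("w1.pkl","rb"))["img"]
st=status.sense();print(st["tool_pos"],st["tcp_rot"],st["joint_pos"],st["ft_force"],st["wrist_torque"])
# template tracking of the cap from w1 to w2
res=cv2.matchTemplate(s["img"],a[180:250,250:330],cv2.TM_CCOEFF_NORMED);_,v,_,l=cv2.minMaxLoc(res)
d=np.array(l)-[250,180];print(v,d)
w=np.array([atz(s,np.array(p)+d,152) for p in [(290,185.6),(290.8,246)]]);print(w,w.mean(0),np.degrees(np.arctan2(*(w[1]-w[0])[1::-1])))
E
```

```text
time: 1.9
tool_pos: [547.3, 38.4, 231.4]
tcp_rot: [180.0, -0.0, 155.5]
ft_force: [-0.1, -0.1, 0.6]
finger_gap: 85.4
grip_force: 0.0
[547.42996913  38.32938191 231.49611711] [1.79986846e+02 1.26590375e-02 1.55474620e+02] [-1.35306374e+00 -4.78795455e-01  9.35218381e+01  7.12187808e-03
  8.69401435e+01 -6.68280642e+01] [-0.28049215 -0.11591973 -0.55019396] [0.0221777  0.05102    0.00776782]
0.986771285533905 [-5  4]
[[530.65137869  49.84091758 152.        ]
 [570.98855985  32.22308777 152.        ]] [550.81996927  41.03200268 152.        ] -23.593974732964522
```

```bash
python3 -m handwheel '{"series": [[[-0.1,0.1,4,0,0,-0.015,1],[-0.1,0.1,7,0,0,-0.015,1],[-0.1,0.1,9,0,0,-0.015,1],[-0.1,0.1,10.1,0,0,-0.015,1],[-0.1,0.1,10.1,0,0,-0.015,1],[-0.1,0.1,10.1,0,0,-0.015,1],[-0.1,0.1,10.1,0,0,-0.015,1]]]}' 40;  python3 - <<'E'
from bench import status
s=status.sense()
for k in s: print(k,np.round(s[k],2)) if 0 else print(k,s[k])
E
```

```text
time: 2.82
tool_pos: [550.0, 37.7, 131.6]
tcp_rot: [180.0, 0.1, 156.2]
ft_force: [0.4, 0.0, 0.8]
finger_gap: 85.3
grip_force: 0.0
time 2.825
joint_pos [-1.41335305e+00  3.84918572e+00  9.97512438e+01  1.77429236e-03
  7.62830665e+01 -6.76454663e+01]
qd [-0.00815066  0.10820797  0.2618382   0.02243937  0.00443303 -0.12345202]
joint_efforts [ 3.62920901e-02 -5.10406208e+01 -4.75390577e+01  2.04342636e-03
  4.72231295e-04  3.06312750e-04]
tool_pos [550.0127897   37.65627596 131.56377441]
tcp_rot [1.79954094e+02 1.07092496e-01 1.56231651e+02]
ft_force [0.35640198 0.01168583 0.81473333]
wrist_torque [-0.05637615 -0.06682874 -0.01609285]
grip_force 0.0
finger_gap 85.34841110308946
```

```bash
cat > q.py <<'E'
from bench import status
import numpy as np
np.set_printoptions(precision=2,suppress=True)
s=status.sense()
print("T%.2f"%s["time"],"pos",s["tool_pos"],"rot",s["tcp_rot"],"F",s["ft_force"],"M",s["wrist_torque"],"gap %.1f grip %.0f J6 %.1f"%(s["finger_gap"],s["grip_force"],s["joint_pos"][5]))
E
python3 -m handwheel '{"series": [[[0,0,0.1,0,0,0,0.5],[0,0,0.1,0,0,0,0.3],[0,0,0.1,0,0,0,0.2],[0,0,0.1,0,0,0,0.1],[0,0,0.1,0,0,0,0],[0,0,0.1,0,0,0,0],[0,0,0.1,0,0,0,0],[0,0,0.1,0,0,0,0]]]}' 40 >/dev/null; python3 q.py
```

```text
T3.83 pos [549.22  37.68 129.34] rot [180.     0.   156.23] F [0.88 0.63 0.48] M [-0.01 -0.06 -0.02] gap 11.2 grip 42 J6 -67.6
```

Gripped: the gap is 11.2 mm and side forces are small. Next a gentle downward preload to learn the stiffness.

```bash
python3 -m handwheel '{"series": [[[0,0,0.05,0,0,0,0],[0,0,0.1,0,0,0,0],[0,0,0.1,0,0,0,0],[0,0,0.1,0,0,0,0]]]}' >/dev/null; python3 q.py
```

```text
T4.33 pos [549.34  37.71 129.11] rot [179.99   0.02 156.24] F [-3.65 -0.37  5.56] M [-0.    0.49 -0.  ] gap 11.2 grip 43 J6 -67.6
```

About 5 N per mm. I'll start turning backwards (tool rz negative).

```bash
python3 -m handwheel '{"series": [[[0,0,0.03,0,0,-0.03,0],[0,0,0.05,0,0,-0.06,0],[0,0,0.05,0,0,-0.09,0],[0,0,0.05,0,0,-0.12,0],[0,0,0.05,0,0,-0.12,0]]]}' >/dev/null; python3 q.py
```

```text
T4.95 pos [550.16  37.64 129.04] rot [179.96   0.13 163.13] F [-0.1   0.47  7.05] M [-0.03 -0.05  0.03] gap 10.8 grip 43 J6 -74.5
```

```bash
python3 -m handwheel '{"series": [[[0,0,0,0,0,-0.04,0],[0,0,0,0,0,-0.08,0],[0,0,0,0,0,-0.12,0],[0,0,0,0,0,-0.16,0],[0,0,0,0,0,-0.16,0]]]}' >/dev/null; python3 q.py
```

```text
T5.58 pos [550.24  37.65 129.07] rot [179.98   0.15 172.31] F [-0.79 -0.49  6.34] M [-0.04 -0.11  0.01] gap 10.8 grip 43 J6 -83.7
```

```bash
python3 -m handwheel '{"series": [[[0,0,0,0,0,-0.04,0],[0,0,0,0,0,-0.08,0],[0,0,0,0,0,-0.12,0],[0,0,0,0,0,-0.16,0],[0,0,0,0,0,-0.16,0]]]}' >/dev/null; python3 q.py
```

```text
T6.20 pos [550.24  37.6  129.03] rot [-179.99    0.15 -178.53] F [ 0.02 -0.24  6.89] M [-0.02 -0.11  0.02] gap 11.1 grip 43 J6 -92.9
```

```bash
python3 -m handwheel '{"series": [[[0,0,0,0,0,-0.04,0],[0,0,0,0,0,-0.08,0],[0,0,0,0,0,-0.12,0],[0,0,0,0,0,-0.16,0],[0,0,0,0,0,-0.16,0]]]}' >/dev/null; python3 q.py
```

```text
T6.83 pos [550.33  37.37 129.06] rot [-179.94    0.15 -169.37] F [ 0.03 -1.24  6.3 ] M [-0.19 -0.17  0.01] gap 11.4 grip 43 J6 -102.1
```

The gap is creeping up, so I'll check by eye that the cap is turning with the fingers.

```bash
python3 - <<'E'
from bench import eyes
import cv2,numpy as np
g=lambda i:(255*(i/255.)**.45).astype(np.uint8)
a=eyes.snapshot("wrist")["img"]
cv2.imwrite("pics/g1.png",cv2.resize(g(a[150:420,140:420]),None,fx=2.1,fy=2.1,interpolation=cv2.INTER_CUBIC)[...,::-1])
E
```

```text
(no output)
```

View pics/g1.png

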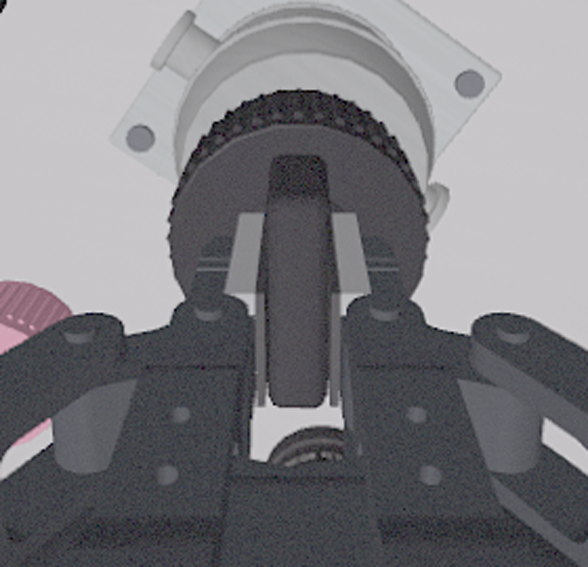

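The wing (crop x 270 to 330) is still square between the pads while the housing plate has turned in view, so the cap is following. Continuing.

```bash
python3 -m handwheel '{"series": [[[0,0,0,0,0,-0.04,0],[0,0,0,0,0,-0.08,0],[0,0,0,0,0,-0.12,0],[0,0,0,0,0,-0.16,0],[0,0,0,0,0,-0.16,0]]]}' >/dev/null; python3 q.py
```

```text
T7.50 pos [550.35  37.35 128.96] rot [-179.92    0.14 -160.23] F [ 1.04 -2.09  5.11] M [-0.27 -0.35 -0.01] gap 11.3 grip 43 J6 -111.2
```

```bash
python3 -m handwheel '{"series": [[[0,0,0.02,0,0,-0.04,0],[0,0,0.02,0,0,-0.08,0],[0,0,0.02,0,0,-0.12,0],[0,0,0.02,0,0,-0.16,0],[0,0,0.02,0,0,-0.16,0]]]}' >/dev/null; python3 q.py
```

```text
T8.12 pos [549.02  37.83 127.26] rot [ 179.98   -0.01 -151.09] F [ 0.83  0.34 -0.5 ] M [ 0.06 -0.15 -0.01] gap 11.1 grip 42 J6 -120.3
```

That is the drop: z fell 1.7 mm and the upward force vanished. I'll stop turning and follow it down.

```bash
python3 -m handwheel '{"series": [[[0,0,0.15,0,0,0,0],[0,0,0.3,0,0,0,0],[0,0,0.45,0,0,0,0],[0,0,0.5,0,0,0,0],[0,0,0.5,0,0,0,0]]]}' >/dev/null; python3 q.py
```

```text
T8.75 pos [549.07  37.7  122.45] rot [ 179.99   -0.01 -151.06] F [ 0.86 -0.83 -2.38] M [ 0.08 -0.13 -0.02] gap 11.1 grip 42 J6 -120.4
```

```bash
python3 -m handwheel '{"series": [[[0,0,0.1,0,0,0,0],[0,0,0.2,0,0,0,0],[0,0,0.25,0,0,0,0],[0,0,0.25,0,0,0,0],[0,0,0.25,0,0,0,0]]]}' >/dev/null; python3 q.py
```

```text
T9.38 pos [549.15  37.69 120.1 ] rot [ 180.     -0.   -151.05] F [-0.35  0.12 -1.08] M [ 0.01  0.   -0.04] gap 10.8 grip 42 J6 -120.4
```

```bash
python3 -m handwheel '{"series": [[[0,0,0.05,0,0,0,0],[0,0,0.1,0,0,0,0],[0,0,0.1,0,0,0,0],[0,0,0.1,0,0,0,0]]]}' >/dev/null; python3 q.py
```

```text
T9.88 pos [549.21  37.67 119.22] rot [-179.99    0.   -151.05] F [-1.54 -0.04  2.27] M [-0.07  0.24  0.02] gap 11.2 grip 42 J6 -120.4
```

```bash
python3 -m handwheel '{"series": [[[0,0,0.05,0,0,0,0],[0,0,0.1,0,0,0,0],[0,0,0.1,0,0,0,0],[0,0,0.1,0,0,0,0]]]}' >/dev/null; python3 q.py
```

```text
T10.38 pos [549.24  37.66 118.19] rot [-180.      0.01 -151.06] F [-0.93  0.07  3.8 ] M [ 0.04  0.31 -0.  ] gap 11.3 grip 42 J6 -120.4
```

z keeps following against a soft force, which could be the spring or slip in the grip. I'll compare the cap's position in the wrist picture with the earlier one.

```bash
python3 - <<'E'
from bench import eyes
import cv2,numpy as np
g=lambda i:(255*(i/255.)**.45).astype(np.uint8)
s=eyes.snapshot("wrist");a=s["img"]
A=cv2.resize(g(a[150:420,140:420]),None,fx=2.1,fy=2.1,interpolation=cv2.INTER_CUBIC)
cv2.imwrite("pics/g2.png",A[...,::-1])
o=cv2.imread("pics/g1.png")[...,::-1]
for n,(x0,x1,y0,y1) in {"wingfront":(255,345,145,215),"skirtL":(170,250,100,200),"skirtR":(345,430,100,200),"finger":(150,240,300,450)}.items():
    r=cv2.matchTemplate(A,np.ascontiguousarray(o[y0:y1,x0:x1]),cv2.TM_CCOEFF_NORMED);_,v,_,l=cv2.minMaxLoc(r);print(n,v,l[0]-x0,l[1]-y0)
E
```

```text
wingfront 0.8414254188537598 0 0
skirtL 0.971071183681488 0 0
skirtR 0.9625043869018555 0 0
finger 0.9738840460777283 0 0
```

View pics/g2.png

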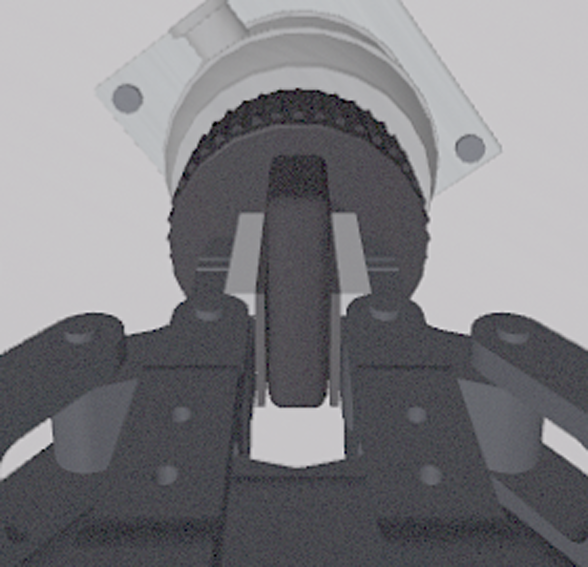

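The cap hasn't slipped; it went down 11 mm with the fingers. That means it has dropped and is now against the spring. I'll ease up 1 mm and turn forwards (rz positive).

```bash
python3 -m handwheel '{"series": [[[0,0,-0.1,0,0,0,0],[0,0,-0.1,0,0,0.04,0],[0,0,-0.1,0,0,0.08,0],[0,0,-0.1,0,0,0.12,0],[0,0,-0.1,0,0,0.16,0],[0,0,-0.1,0,0,0.16,0]]]}' >/dev/null; python3 q.py
```

```text
T11.18 pos [549.45  37.68 119.22] rot [-179.99    0.03 -160.21] F [ 0.51 -0.5   3.2 ] M [ 0.04 -0.08  0.01] gap 11.2 grip 42 J6 -111.2
```

```bash
python3 -m handwheel '{"series": [[[0,0,0,0,0,0.05,0],[0,0,0.02,0,0,0.1,0],[0,0,0.03,0,0,0.15,0],[0,0,0.04,0,0,0.2,0],[0,0,0.05,0,0,0.25,0],[0,0,0.05,0,0,0.3,0],[0,0,0.06,0,0,0.3,0]]]}' >/dev/null; python3 q.py
```

```text
T12.05 pos [549.42  37.66 118.66] rot [-180.      0.03 -177.35] F [ 0.47 -0.18  2.85] M [-0.02 -0.04  0.02] gap 11.4 grip 42 J6 -94.1
```

```bash
python3 -m handwheel '{"series": [[[0,0,0,0,0,0.05,0],[0,0,0.02,0,0,0.1,0],[0,0,0.03,0,0,0.15,0],[0,0,0.04,0,0,0.2,0],[0,0,0.05,0,0,0.25,0],[0,0,0.05,0,0,0.3,0],[0,0,0.06,0,0,0.3,0]]]}' >/dev/null; python3 q.py
```

```text
T12.93 pos [549.46  37.66 118.14] rot [179.99   0.04 165.5 ] F [-0.15 -1.23  3.8 ] M [-0.05 -0.04 -0.07] gap 11.4 grip 42 J6 -76.9
```

```bash
python3 -m handwheel '{"series": [[[0,0,0,0,0,0.05,0],[0,0,0.02,0,0,0.1,0],[0,0,0.03,0,0,0.15,0],[0,0,0.04,0,0,0.2,0],[0,0,0.05,0,0,0.25,0],[0,0,0.05,0,0,0.3,0],[0,0,0.06,0,0,0.3,0]]]}' >/dev/null; python3 q.py
```

```text
T13.80 pos [549.42  37.66 117.54] rot [179.99   0.03 148.33] F [0.65 0.16 4.54] M [ 0.01 -0.02 -0.  ] gap 11.1 grip 42 J6 -59.7
```

```bash
python3 -m handwheel '{"series": [[[0,0,0,0,0,0.05,0],[0,0,0.02,0,0,0.1,0],[0,0,0.03,0,0,0.15,0],[0,0,0.04,0,0,0.2,0],[0,0,0.05,0,0,0.24,0],[0,0,0.05,0,0,0.24,0]]]}' >/dev/null; python3 q.py
```

```text
T14.55 pos [549.42  37.75 117.06] rot [179.97   0.02 134.59] F [0.46 0.44 4.77] M [0.06 0.   0.02] gap 10.8 grip 43 J6 -46.0
```

Now the final approach: 0.02 rad steps at 20 N grip, which limits the torque, stopping automatically on any torque rise.

```bash
sed -i '$a import sys; sys.exit(abs(s["wrist_torque"][2])>0.12)' q.py
H="python3 -m handwheel"
python3 -m handwheel '{"series": [[[0,0,0,0,0,0.01,0],[0,0,0,0,0,0.02,0]]]}' 20 >/dev/null; python3 q.py && python3 -m handwheel '{"series": [[[0,0,0,0,0,0.01,0],[0,0,0.01,0,0,0.02,0]]]}' >/dev/null && python3 q.py && python3 -m handwheel '{"series": [[[0,0,0,0,0,0.01,0],[0,0,0.01,0,0,0.02,0]]]}' >/dev/null && python3 q.py && python3 -m handwheel '{"series": [[[0,0,0,0,0,0.01,0],[0,0,0.01,0,0,0.02,0]]]}' >/dev/null && python3 q.py
```

```text
T14.80 pos [549.4   37.73 117.06] rot [179.98   0.02 133.46] F [ 0.4  -0.56  4.83] M [0.08 0.05 0.04] gap 10.9 grip 43 J6 -44.9False
```

```bash
sed -i 's/sys.exit(abs(\(.*\)>0.12)/sys.exit(int(abs(\1>0.12))/' q.py; tail -1 q.py
python3 -m handwheel '{"series": [[[0,0,0,0,0,0.01,0],[0,0,0,0,0,0.02,0]]]}' 20 >/dev/null; python3 q.py && python3 -m handwheel '{"series": [[[0,0,0,0,0,0.01,0],[0,0,0.01,0,0,0.02,0]]]}' >/dev/null && python3 q.py && python3 -m handwheel '{"series": [[[0,0,0,0,0,0.01,0],[0,0,0.01,0,0,0.02,0]]]}' >/dev/null && python3 q.py && python3 -m handwheel '{"series": [[[0,0,0,0,0,0.01,0],[0,0,0.01,0,0,0.02,0]]]}' >/dev/null && python3 q.py
```

```text
import sys; sys.exit(int(abs(s["wrist_torque"][2])>0.12))
T15.05 pos [549.4   37.73 117.08] rot [179.97   0.02 132.31] F [-0.05  0.28  4.67] M [ 0.03 -0.02  0.02] gap 10.8 grip 43 J6 -43.7
T15.30 pos [549.42  37.74 117.  ] rot [179.97   0.02 131.16] F [-1.07  0.45  5.97] M [ 0.1   0.   -0.04] gap 11.3 grip 43 J6 -42.6
T15.55 pos [549.43  37.76 116.91] rot [179.97   0.02 130.02] F [-0.05  1.26  4.92] M [0.09 0.04 0.05] gap 11.0 grip 43 J6 -41.4
T15.80 pos [549.42  37.75 116.82] rot [179.97   0.02 128.87] F [-0.21  1.12  5.94] M [ 0.05 -0.02 -0.01] gap 11.3 grip 43 J6 -40.3
```

```bash

python3 -m handwheel '{"series": [[[0,0,0,0,0,0.01,0],[0,0,0,0,0,0.02,0]]]}' >/dev/null; python3 q.py && python3 -m handwheel '{"series": [[[0,0,0,0,0,0.01,0],[0,0,0,0,0,0.02,0]]]}' >/dev/null && python3 q.py && python3 -m handwheel '{"series": [[[0,0,0,0,0,0.01,0],[0,0,0.01,0,0,0.02,0]]]}' >/dev/null && python3 q.py && python3 -m handwheel '{"series": [[[0,0,0,0,0,0.01,0],[0,0,0,0,0,0.02,0]]]}' >/dev/null && python3 q.py && python3 -m handwheel '{"series": [[[0,0,0,0,0,0.01,0],[0,0,0.01,0,0,0.02,0]]]}' >/dev/null && python3 q.py && python3 -m handwheel '{"series": [[[0,0,0,0,0,0.01,0],[0,0,0,0,0,0.02,0]]]}' >/dev/null && python3 q.py
```

```text
T16.05 pos [549.46  37.76 116.84] rot [179.97   0.02 127.73] F [-0.42 -0.2   5.63] M [0.11 0.03 0.01] gap 11.3 grip 43 J6 -39.1
T16.30 pos [549.48  37.73 116.86] rot [179.97   0.02 126.58] F [-0.38  0.63  5.41] M [0.08 0.05 0.03] gap 10.9 grip 43 J6 -38.0
T16.55 pos [549.48  37.74 116.75] rot [179.96   0.02 125.44] F [-1.41  0.42  5.9 ] M [0.1  0.05 0.07] gap 11.3 grip 43 J6 -36.8
T16.80 pos [549.52  37.81 116.8 ] rot [179.95   0.02 124.29] F [0.14 1.29 5.43] M [ 0.21 -0.06  0.15] gap 11.3 grip 43 J6 -35.7
```

```bash

python3 -m handwheel '{"series": [[[0,0,0,0,0,0,0],[0,0,0,0,0,0,0]]]}' >/dev/null; python3 q.py ; python3 -m handwheel '{"series": [[[0,0,0,0,0,0.005,0],[0,0,0,0,0,0.01,0]]]}' >/dev/null; python3 q.py
```

```text
T17.05 pos [549.52  37.84 116.78] rot [179.96   0.02 124.32] F [0.13 1.27 5.08] M [0.17 0.05 0.15] gap 10.8 grip 43 J6 -35.7
T17.30 pos [549.56  37.9  116.81] rot [179.95   0.02 123.74] F [-0.28  0.6   5.05] M [ 0.22 -0.02  0.22] gap 11.1 grip 43 J6 -35.1
```

```bash

python3 -m handwheel '{"series": [[[0,0,0,0,0,0.005,0],[0,0,0,0,0,0.01,0],[0,0,0,0,0,0.01,0]]]}' >/dev/null; python3 q.py
```

```text
T17.68 pos [549.56  38.   116.79] rot [179.94   0.01 123.18] F [0.69 1.26 5.84] M [ 0.26 -0.05  0.29] gap 11.4 grip 43 J6 -34.6
```

Torque climbs linearly to 0.29 N m with each extra 0.01 rad, so this is the home stop. I'll relieve the wind-up and let go.

```bash

python3 -m handwheel '{"series": [[[0,0,-0.03,0,0,-0.01,0],[0,0,-0.06,0,0,-0.025,0],[0,0,-0.06,0,0,-0.025,0]]]}' >/dev/null; python3 q.py; python3 -m handwheel '{"series": [[[0,0,0,0,0,0,0.2],[0,0,0,0,0,0,0.4],[0,0,0,0,0,0,0.7],[0,0,0,0,0,0,1],[0,0,0,0,0,0,1],[0,0,0,0,0,0,1]]]}' >/dev/null; python3 q.py;
```

```text
T18.05 pos [549.48  37.87 116.99] rot [179.96   0.01 124.49] F [4.55 2.67 1.68] M [ 0.49 -0.64  0.03] gap 11.0 grip 42 J6 -35.9
T18.80 pos [549.16  37.68 116.99] rot [-180.     -0.    124.44] F [-0.26  0.41 -0.32] M [-0.01 -0.02  0.01] gap 85.2 grip 0 J6 -35.8
```

Released cleanly with no forces left. I'll raise the arm and check.

```bash

python3 -m handwheel '{"series": [[[0,0,-1,0,0,0,1],[0,0,-3,0,0,0,1],[0,0,-6,0,0,0,1],[0,0,-9,0,0,0,1],[0,0,-11.5,0,0,0,1],[0,0,-11.5,0,0,0,1],[0,0,-11.5,0,0,0,1],[0,0,-11.5,0,0,0,1]]]}' >/dev/null; python3 q.py; python3 - <<'E'
from bench import eyes
from h import *
g=lambda i:(255*(i/255.)**.45).astype(np.uint8)
w=eyes.snapshot("wrist");s=eyes.snapshot("scene")
import pickle;pickle.dump((w,s),open("f.pkl","wb"))
a=cv2.resize(g(w["img"][130:280,210:360]),(500,500),interpolation=cv2.INTER_CUBIC)
b=cv2.resize(g(s["img"][180:260,230:310])[:, :48+0] if 0 else g(s["img"][175:275,230:290]),(300,500),interpolation=cv2.INTER_CUBIC)
cv2.imwrite("pics/f.png",np.hstack([a,b])[...,::-1])
E
```

```text
T19.80 pos [548.47  37.69 230.77] rot [-179.9    -0.07  124.43] F [-0.42  0.54 -0.44] M [-0.02  0.    0.01] gap 85.5 grip 0 J6 -35.8
```

View pics/f.png

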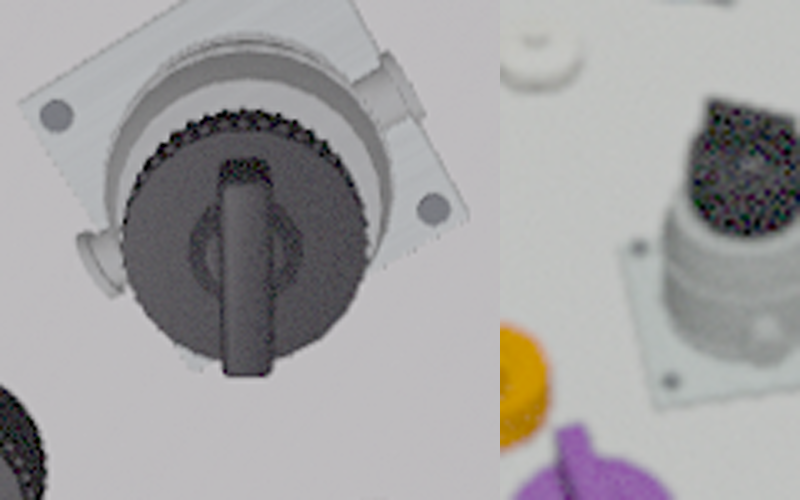

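The picture shows the cap low and level on the neck, with the wing at crop (245,265) still in line with the tool and nothing else disturbed. Total descent was 12.2 mm, against the 12 mm expected (14 to 2).

```bash
python3 -c "
from bench import r
print(r.hand_in())"
```

```text
the job is handed in; nothing more can be done
None
```

I turned the cap backwards until it dropped into the thread, then forwards to its home stop (0.29 N m at most in my readings), released it, and handed the job in at about 20 s; no verdict came back.

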